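# Lay the cartons down on the cutting board

## Task

Two dry-goods cartons stand on end on the cutting board, one near each end. Tip each one over towards the middle of the board, where it stands, with a light push of the fingertips, so that both end up lying flat on a broad face on the board with nothing sticking out past the juice groove, ready to be slit open. Do not pick them up, pinch them or shove them along the board, and leave the knife and everything else where it is.

Things in the scene. Friction and masses are not known exactly. Their poses are not given: they have to be found in the camera images.
- board: White plastic cutting board lying flat and fixed on the bench, 380 (its x) x 510 (its y) x 13 mm thick; origin at the centre of its underside, z up. A shallow juice groove 10 mm wide runs round it as a rectangle: outer edge 23 mm, inner edge 33 mm in from the board's edges. The area inside it is 314 (x) x 444 mm (y).
- tall_carton: The taller of the two plain cardboard cartons standing on end on the board, one near each end of its long middle line (either one at either end): 95 mm wide (its x), 45 mm thick (its y), 165 mm high (its z), about 0.42 kg. Origin: centre of its foot, z up while standing. Its broad faces look along its +y and -y, within 0.2 rad of the board's y axis, one inwards, one outwards.
- tall_carton_mid (a point): Centre of that carton, 82.5 mm above its origin along its z. Pushed lightly near the top of its outer broad face it tips about the foot's inner edge, which stays nearly put; past about 0.27 rad it falls by itself and lies on its inner face.
- tall_carton_foot_p (a point): Middle of the foot's long edge on its +y face, 22.5 mm from the origin.
- tall_carton_foot_n (a point): Middle of the foot's long edge on its -y face, 22.5 mm from the origin.
- tall_carton_corner0 (a point): Corner of that carton midway through its thickness: -x side, foot end (47.5 mm from its middle line).
- tall_carton_corner1 (a point): Corner of that carton midway through its thickness: +x side, foot end (47.5 mm from its middle line).
- tall_carton_corner2 (a point): Corner of that carton midway through its thickness: -x side, top end (47.5 mm from its middle line).
- tall_carton_corner3 (a point): Corner of that carton midway through its thickness: +x side, top end (47.5 mm from its middle line).
- short_carton: The shorter of the two plain cardboard cartons standing on end on the board, one near each end of its long middle line (either one at either end): 80 mm wide (its x), 40 mm thick (its y), 125 mm high (its z), about 0.30 kg. Origin: centre of its foot, z up while standing. Its broad faces look along its +y and -y, within 0.2 rad of the board's y axis, one inwards, one outwards.
- short_carton_mid (a point): Centre of that carton, 62.5 mm above its origin along its z. Pushed lightly near the top of its outer broad face it tips about the foot's inner edge, which stays nearly put; past about 0.32 rad it falls by itself and lies on its inner face.
- short_carton_foot_p (a point): Middle of the foot's long edge on its +y face, 20 mm from the origin.
- short_carton_foot_n (a point): Middle of the foot's long edge on its -y face, 20 mm from the origin.
- short_carton_corner0 (a point): Corner of that carton midway through its thickness: -x side, foot end (40 mm from its middle line).
- short_carton_corner1 (a point): Corner of that carton midway through its thickness: +x side, foot end (40 mm from its middle line).
- short_carton_corner2 (a point): Corner of that carton midway through its thickness: -x side, top end (40 mm from its middle line).
- short_carton_corner3 (a point): Corner of that carton midway through its thickness: +x side, top end (40 mm from its middle line).
- knife: Small kitchen knife lying on the board along its far margin (+x), 200 mm long along its y, 16 mm high, black handle; origin under the middle. Leave it.
- ramekin: Small white bowl 70 mm across and 42 mm high on the board's near margin (-x); origin under its centre. Leave it.
- mill: Dark wooden pepper mill, 60 mm across and 195 mm high, standing on the bench beyond the board's far edge; origin under its centre. Leave it.
- tin: Round tin, 68 mm across and 105 mm high, standing on the bench beyond the board's far edge; origin under its centre. Leave it.
- scraper: Bench scraper lying on the bench past the board's +y end, blade 150 x 75 mm with a black grip along one edge, 20 mm high; origin under its centre. Leave it.
- scoop: Blue ice scoop lying on the bench past the board's -y end, trough 85 x 130 mm and 58 mm high, with a handle 115 mm long; origin under the trough. Leave it.
There are look-alikes about, which are no part of the job. What is shaped like the tall_carton but black or green is not meant. Leave any yellow look-alike of the short_carton alone.

How it is judged:
By the outcome, as a careful person would: the job done as asked, in the order asked, and still so for the second after the job is handed in, with the robot touching nothing.
It also fails if it takes over 40 s, if anything falls off the work surface, if the arm or the gripper's body presses on something with over 40 N, if the wrist force passes 120 N, or if a joint passes its speed limit or range.

## Robot

A 6-joint arm with a two-finger parallel gripper is mounted at the origin on the work surface. World frame = base frame: x ahead of the robot, y to its left, z up, the work surface at z = 0. Lengths are in m, angles in degrees, forces in N, time in s.
With the tool pointing down it reaches from about 0.4 to 0.825 m from the base axis. Payload 7 kg.
Tool frame: the origin (TCP) lies on the centre line of the jaws, within the pads' length; the fingertips stand 22 mm ahead of it and the grasp point (between the pads) lies 3 mm ahead of it; z points along the fingers, y is the line along which they close (so a half turn about z gives the same grasp; the last joint's range is limited). The gripper opens to 88 mm and grips with 3 to 60 N. Pads are 19 mm wide; open, the fingers measure 130 mm over their backs; the gripper's body (78 mm by 193 mm) begins 47 mm behind the grasp point.
Start: joints at [-48.925, 20.546, 0.682, 0, -70.136, -16.507], TCP at [0.281, -0.614, 0.249] pointing down, gripper open.
Joint ranges: [-176.03, 176.03], [-82.01, 121.73], [-58.28, 71.71], [-173.87, 95.51], [-174.79, -0.11], [-173.66, 173.66]. Speed limits (degrees/s): [136.94, 136.94, 172.46, 180, 180, 180].

## Interface

Orientations are given as [roll, pitch, yaw] about the fixed x, y, z axes, in that order (R = Rz(yaw) Ry(pitch) Rx(roll)).
In Python, from plant import get_state, cams, r gives the robot as it stands.
- The arm moves only by the tool apply_moves, never from a script. Its argument "targets" is a list of rows, each an object with "dp": the shift along the world's x, y, z in m, a list of three; "yaw": the turn about the world's z in degrees. In form: [{"dp": [x, y, z], "yaw": yaw}, ...]. A call has 1 to 20 rows; each row is the pose to reach, as a shift and turn from the pose commanded when the call began; what a row does not reach only later rows make up. A row lasts 1/12 s, in which the tool goes at most 41.7 mm and 7.16 degrees, less where a joint would pass 70% of its speed; a pose out of reach is approached as far as the arm can. A call with a gripper value outside its range is refused whole. "grip" is the gripper command: -1 is fully open, 1 is shut, values between are in proportion, set as the call begins (left out, the last holds). The fingers move at their own pace and stop on an object; "squeeze" is the grip in N (left out, the last holds). Time passes only in rows, so rows that repeat a pose let the fingers close. It gives the time, the measured TCP pose, the force, the opening and the grip force at its end, in the units of the state.
- get_state(): the state, without advancing time (a new reading comes with each control period).
- cams.capture(name): name is "scene" or "top"; returns a dict with "image" (400x640x3 uint8, red, green, blue), "range_z" (400x640 float32, m along the optical axis (not along the pixel's ray), 0 where there is no reading), "fx", "fy", "cx", "cy" (pixels), "k1" (the pictures are not rectified: a ray, as slopes to the right and down, at radius r is drawn at 1 + k1 r^2 times it, then the intrinsics apply), "R" (3x3) and "t" (3): a world point X has camera coordinates R X + t. Camera axes: x right, y down, z forward; pixel columns grow to the right and rows downward; lengths in m; the calibration is good to about 2 mm. A picture is of the moment at which its call begins.
- r.close_job(): hands the job in; it is judged then, once.
The state is a dict: "time_s": time; "joints": joint angles; "qd": joint speeds; "joint_torque": joint torques, N m; "tcp_pos": TCP position; "eef_rot": TCP orientation; "contact_force": force on the tool from outside, world axes, zero at the start; "moment": the same for the moment, N m; "gripper_width": finger opening in m; "gripper_force": force on a finger pad.
Only numpy, scipy, OpenCV 4.12 (cv2) and the standard library are available. Lean on these libraries where they do the work, as an engineer would, in place of code of your own. Each camera call takes 0.05 s, during which the arm holds its last target. There are 200 camera calls.

## Working session

There is one attempt and no reset: what is moved stays moved. The work goes in short steps, Python scripts to look and compute and a tool call to move; the robot and the scene stay as the last step left them, time stands still between calls to the robot, and variables do not carry over. Pictures are saved under pics/ and viewed, at most 10 in all, crops included, and the job is handed in when it is done.

Besides the shell and the picture viewer there is one more tool, called after "Call:" as name([rows], argument=value, ...), one row to a line, values as JSON. apply_moves: Moves the arm, as the interface text tells. Its arguments: {"type":"object","properties":{"targets":{"type":"array","items":{"type":"object","properties":{"dp":{"type":"array","items":{"type":"number"}},"yaw":{"type":"number"}}}},"grip":{"type":"number"},"squeeze":{"type":"number"}},"required":["targets"]}

```bash
mkdir -p pics; ls; cat > h.py <<'E'
import numpy as np, cv2
from plant import get_state, cams, r
def cap(n):
    c=cams.capture(n); return c
def world(c):
    h,w=c["range_z"].shape
    u,v=np.meshgrid(np.arange(w),np.arange(h))
    K=np.array([[c["fx"],0,c["cx"]],[0,c["fy"],c["cy"]],[0,0,1.]])
    p=cv2.undistortPoints(np.stack([u,v],-1).reshape(-1,1,2).astype(np.float64),K,np.array([c["k1"],0,0,0,0.])).reshape(h,w,2)
    z=c["range_z"]
    X=np.stack([p[...,0]*z,p[...,1]*z,z],-1)
    W=(X-np.array(c["t"]))@np.array(c["R"])
    W[z==0]=np.nan
    return W
E
python3 - <<'E'
from h import *
for n in("top","scene"):
    c=cap(n); cv2.imwrite(f"pics/{n}0.png",c["image"][...,::-1]); np.savez(f"{n}0.npz",**c)
    W=world(c); print(n,np.array(c["R"]).round(2).tolist(),c["t"],c["k1"],np.nanmin(W,(0,1)),np.nanmax(W,(0,1)))
print(get_state())
E
```

```text
pics
top [[0.03, -1.0, -0.0], [-1.0, -0.03, -0.04], [0.04, 0.0, -1.0]] [0.01379924 0.59407887 1.68838147] 0.036286363068809516 [-0.06359595 -1.5109398  -0.77913889] [1.65183511 1.56004611 0.826678  ]
scene [[-0.18, 0.98, -0.0], [0.73, 0.13, -0.67], [-0.66, -0.12, -0.74]] [ 0.1036905  -0.35505566  1.46181142] -0.028057078360117622 [-2.01918968 -2.33595892 -0.76659969] [1.10186507 2.1578362  0.48395185]
{'time_s': 0.1, 'joints': array([-4.89260695e+01,  2.05869113e+01,  6.39135010e-01, -1.70749910e-02,
       -7.01376075e+01, -1.65071843e+01]), 'qd': array([ 0.11719782, -0.06726316,  0.10815005, -0.02310909, -0.01172741,
       -0.01301511]), 'joint_torque': array([-3.45250646e-04, -5.84164166e+01,  2.93753833e+01,  7.01537892e+00,
        1.01858441e-02, -6.53002576e-05]), 'tcp_pos': array([ 0.28043653, -0.61353263,  0.24772404]), 'eef_rot': array([ 1.79913574e+02, -8.87175032e-03, -1.55439061e+02]), 'contact_force': array([-0.64457276, -0.3603421 , -0.19775007]), 'moment': array([-0.02650763,  0.01913259, -0.02350514]), 'gripper_force': 0.0, 'gripper_width': 0.08766044438267165}
```

View pics/top0.png

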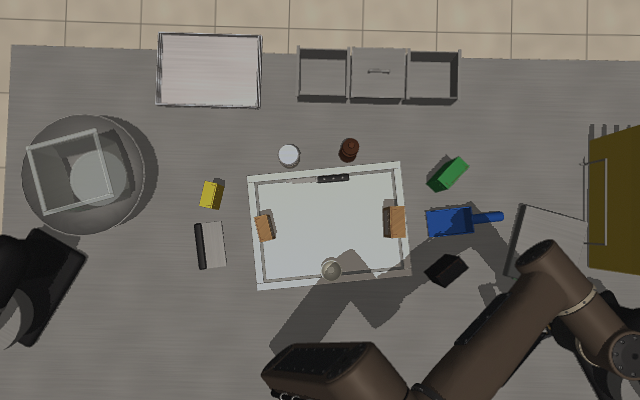

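View pics/scene0.png

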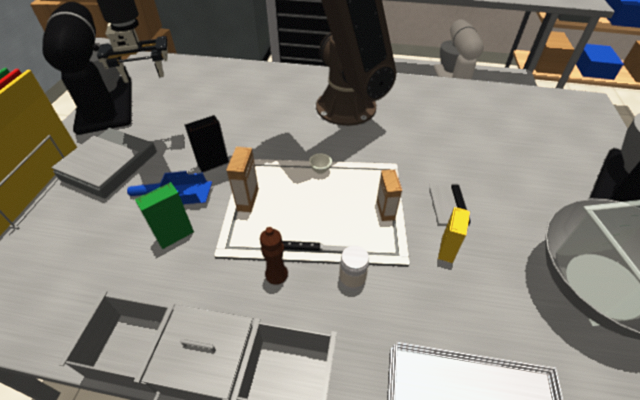

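The top view shows the tall carton at about (395,221), the -y end, and the short one at about (264,228), the +y end. The board spans roughly (250..410, 165..288). The scene view confirms that both cartons are standing.

```bash
python3 - <<'E'
from h import *
c=dict(np.load("top0.npz")); W=world(c); im=c["image"]; hsv=cv2.cvtColor(im,cv2.COLOR_RGB2HSV)
# board: white pixels at z~13mm
m=((hsv[...,1]<60)&(hsv[...,2]>110)&(W[...,2]>.004)&(W[...,2]<.025)).astype(np.uint8)
m[:, :240]=0; m[:,420:]=0; m[:155]=0;m[300:]=0
n,l,s,ce=cv2.connectedComponentsWithStats(m); k=1+s[1:,4].argmax()
P=W[l==k]; R=cv2.minAreaRect(P[:,:2].astype(np.float32)*1000); print("board",R,np.median(P[:,2]), cv2.boxPoints(R).round(0).tolist())
for nm in("top","scene"):
    c=dict(np.load(nm+"0.npz")); W=world(c); hsv=cv2.cvtColor(c["image"],cv2.COLOR_RGB2HSV)
    for name,h,ys in(("tall",.178,(-.5,0)),("short",.138,(0,.5))):
        q=(abs(W[...,2]-h)<.010)&(hsv[...,1]>60)&(hsv[...,0]<25)&(W[...,0]>.35)&(W[...,0]<.75)&(W[...,1]>ys[0])&(W[...,1]<ys[1])
        n,l,s,ce=cv2.connectedComponentsWithStats(q.astype(np.uint8)); k=1+s[1:,4].argmax()
        P=W[l==k]; R=cv2.minAreaRect(P[:,:2].astype(np.float32)*1000); print(nm,name,len(P),np.median(P[:,2]),R,cv2.boxPoints(R).round(0).tolist())
        b=(W[...,2]>.03)&(W[...,2]<.21)&(W[...,0]>.35)&(W[...,0]<.75)&(hsv[...,1]>60)&(hsv[...,0]<25)&(W[...,1]>ys[0])&(W[...,1]<ys[1])
        print("  all",np.nanpercentile(W[b],[1,99],axis=0).round(3).tolist(), b.sum())
c=dict(np.load("top0.npz"));print(c["fx"],c["cx"],c["cy"])
cv2.imwrite("pics/crop.png",cv2.resize(c["image"][150:300,235:425,::-1],None,fx=4,fy=4,interpolation=cv2.INTER_CUBIC))
E
```

```text
board ((530.446044921875, -32.295989990234375), (420.9265441894531, 546.385009765625), 9.4440336227417) 0.013603011204263148 [[278.0, 203.0], [368.0, -336.0], [783.0, -267.0], [693.0, 272.0]]
top tall 498 0.17868017131417974 ((542.2863159179688, -222.77027893066406), (93.81715393066406, 46.53904342651367), 3.5123531818389893) [[494.0, -202.0], [497.0, -249.0], [591.0, -243.0], [588.0, -197.0]]
  all [[0.395, -0.401, 0.036], [0.749, -0.064, 0.186]] 713
top short 337 0.13835895213526678 ((512.3417358398438, 180.18109130859375), (78.87992858886719, 39.73973846435547), 16.147911071777344) [[469.0, 188.0], [480.0, 150.0], [556.0, 172.0], [545.0, 210.0]]
  all [[0.475, 0.152, 0.032], [0.645, 0.363, 0.147]] 552
scene tall 486 0.17954565559631291 ((542.3639526367188, -222.77783203125), (95.81452178955078, 46.28290557861328), 3.4249470233917236) [[493.0, -203.0], [496.0, -249.0], [592.0, -243.0], [589.0, -197.0]]
  all [[0.385, -0.409, 0.032], [0.589, -0.198, 0.182]] 1111
scene short 389 0.13967995340185063 ((511.788330078125, 178.99005126953125), (82.58241271972656, 40.82133865356445), 15.788783073425293) [[467.0, 187.0], [478.0, 148.0], [557.0, 171.0], [546.0, 210.0]]
  all [[0.476, 0.153, 0.031], [0.652, 0.367, 0.142]] 1261
514.7678940417167 312.6499689080163 204.45216794038018
```

View pics/crop.png

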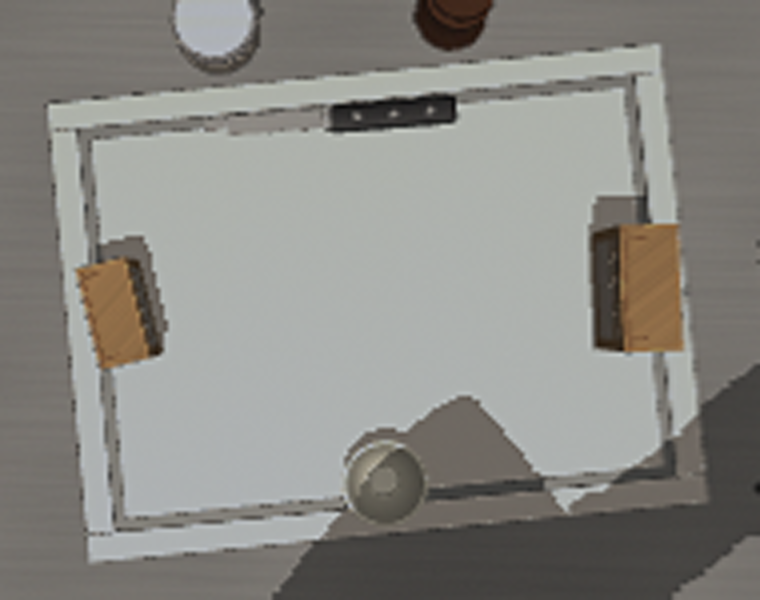

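The crop shows the board's corners at about (48,102), (660,45), (707,500) and (90,560). The cartons are near the groove at both ends, so I'll check them in the board's frame.

```bash
python3 - <<'E'
from h import *
c=dict(np.load("top0.npz")); K=np.array([[c["fx"],0,c["cx"]],[0,c["fy"],c["cy"]],[0,0,1.]])
px=np.array([[48,102],[660,45],[707,500],[90,560]])/4.+[234.6,149.6]
p=cv2.undistortPoints(px.reshape(-1,1,2),K,np.array([c["k1"],0,0,0,0.])).reshape(-1,2)
R,t=c["R"],c["t"]; C=-R.T@t; d=np.c_[p,np.ones(4)]@R; Q=C+d*((.013-C[2])/d[:,2])[:,None]
print(Q.round(3).tolist(),[round(np.linalg.norm(Q[i]-Q[(i+1)%4]),3) for i in range(4)])
ctr=Q.mean(0)[:2]; ey=(Q[0]+Q[3]-Q[1]-Q[2])[:2]; ey/=np.linalg.norm(ey); ex=np.array([ey[1],-ey[0]])
print("ctr",ctr,"yaw",np.degrees(np.arctan2(ex[1],ex[0])))
for n,cc,a,w,th,h in(("tall",(.5423,-.2228),3.5,.095,.045,.165),("short",(.512,.1796),16,.08,.04,.125)):
    cc=np.array(cc);a=np.radians(a);u=np.array([np.cos(a),np.sin(a)]);v=np.array([-u[1],u[0]])*(-np.sign(cc[1]))
    B=lambda P:((P-ctr)@np.c_[ex,ey]*1000).round(0)
    print(n,"c",B(cc),"inner",[B(cc+s*u*w/2+v*th/2).tolist() for s in(1,-1)],"tip",[B(cc+s*u*w/2+v*(th/2+h)).tolist() for s in(1,-1)], "inward",v.round(3),"outer mid",(cc-v*th/2).round(4))
# obstacle heights/positions
W=world(c)
for n,(u,v) in dict(green=(447,172),black=(446,270),scoop=(460,220),yellow=(211,193),mill=(349,145),tin=(289,154),ramekin=(330,262)).items(): print(n,W[v,u].round(3))
E
```

```text
[[0.685, 0.252, 0.013], [0.746, -0.254, 0.013], [0.372, -0.3, 0.013], [0.309, 0.204, 0.013]] [np.float64(0.509), np.float64(0.377), np.float64(0.508), np.float64(0.379)]
ctr [ 0.52805505 -0.02436293] yaw 7.020472596525449
tall c [ -10. -199.] inner [[39.0, -179.0], [-56.0, -173.0]] tip [[49.0, -14.0], [-46.0, -9.0]] inward [-0.061  0.998] outer mid [ 0.5437 -0.2453]
short c [  9. 204.] inner [[52.0, 191.0], [-27.0, 178.0]] tip [[71.0, 67.0], [-8.0, 55.0]] inward [ 0.276 -0.961] outer mid [0.5065 0.1988]
green [ 0.695 -0.37   0.17 ]
black [ 0.402 -0.375  0.16 ]
scoop [ 0.556 -0.46  -0.   ]
yellow [0.615 0.344 0.128]
mill [ 0.766 -0.073  0.19 ]
tin [0.746 0.109 0.105]
ramekin [ 0.407 -0.031  0.037]
```

Call:
apply_moves([
  {"dp": [0.02,0.025,0],"yaw": 6},
  {"dp": [0.04,0.05,0],"yaw": 12},
  {"dp": [0.06,0.075,0],"yaw": 18},
  {"dp": [0.08,0.1,0],"yaw": 24},
  {"dp": [0.1,0.125,0],"yaw": 30},
  {"dp": [0.12,0.15,0],"yaw": 36},
  {"dp": [0.14,0.175,0],"yaw": 42},
  {"dp": [0.16,0.2,0],"yaw": 48},
  {"dp": [0.18,0.225,0],"yaw": 54},
  {"dp": [0.2,0.25,0],"yaw": 60},
  {"dp": [0.22,0.275,0],"yaw": 65},
  {"dp": [0.245,0.3,0],"yaw": 69},
  {"dp": [0.265,0.324,0],"yaw": 69},
  {"dp": [0.265,0.324,0],"yaw": 69},
  {"dp": [0.265,0.324,0],"yaw": 69},
  {"dp": [0.265,0.324,0],"yaw": 69},
], grip=0.55)

```text
time_s: 1.43
tcp_pos: [0.5454, -0.2897, 0.2481]
eef_rot: [179.9, 0.0, -86.4]
contact_force: [-0.6, -0.7, 1.1]
gripper_width: 0.0195
gripper_force: 0.0
```

Descend 70 mm, then approach slowly.

Call:
apply_moves([
  {"dp": [0,0,-0.02]},
  {"dp": [0,0,-0.04]},
  {"dp": [0,0,-0.06]},
  {"dp": [0,0,-0.07]},
  {"dp": [0,0,-0.07]},
  {"dp": [0,0,-0.07]},
  {"dp": [0,0.008,-0.07]},
  {"dp": [-0.001,0.016,-0.07]},
  {"dp": [-0.001,0.02,-0.07]},
  {"dp": [-0.001,0.02,-0.07]},
])

```text
$.targets[0]: bad value
```

```bash
python3 - <<'E'
from h import *
c=cap("scene"); cv2.imwrite("pics/s1.png",cv2.resize(c["image"][90:290,150:450,::-1],None,fx=2.6,fy=2.6))
E
```

```text
(no output)
```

View pics/s1.png

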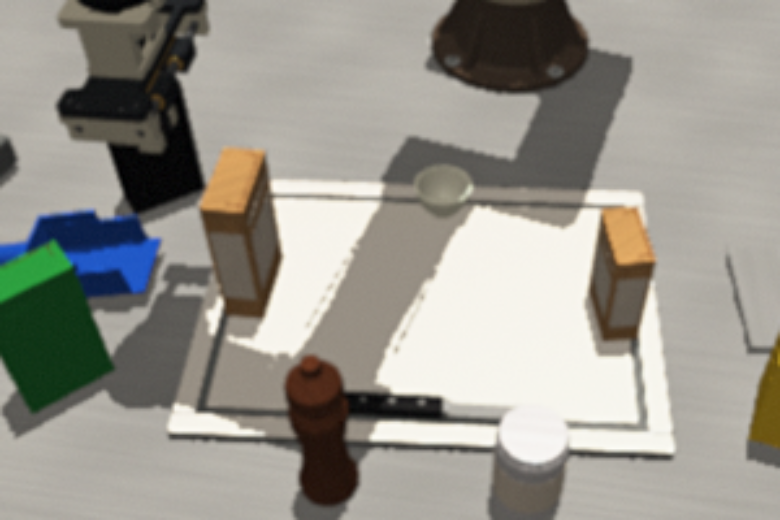

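The gripper hovers outside the tall carton at about (120,110) in the crop, and nothing has moved. The call was refused because every row needs a yaw value.

Call:
apply_moves([
  {"dp": [0,0,-0.02],"yaw": 0},
  {"dp": [0,0,-0.04],"yaw": 0},
  {"dp": [0,0,-0.06],"yaw": 0},
  {"dp": [0,0,-0.07],"yaw": 0},
  {"dp": [0,0,-0.07],"yaw": 0},
  {"dp": [0,0,-0.07],"yaw": 0},
  {"dp": [0,0.008,-0.07],"yaw": 0},
  {"dp": [-0.001,0.016,-0.07],"yaw": 0},
  {"dp": [-0.001,0.02,-0.07],"yaw": 0},
  {"dp": [-0.001,0.02,-0.07],"yaw": 0},
])

```text
time_s: 2.32
tcp_pos: [0.545, -0.2688, 0.1796]
eef_rot: [-179.9, -0.0, -86.4]
contact_force: [-0.6, -0.7, 0.5]
gripper_width: 0.0195
gripper_force: 0.0
```

Call:
apply_moves([
  {"dp": [0,0.004,0],"yaw": 0},
  {"dp": [0,0.008,0],"yaw": 0},
  {"dp": [-0.001,0.012,0],"yaw": 0},
  {"dp": [-0.001,0.016,0],"yaw": 0},
  {"dp": [-0.001,0.02,0],"yaw": 0},
  {"dp": [-0.001,0.024,0],"yaw": 0},
  {"dp": [-0.002,0.028,0],"yaw": 0},
  {"dp": [-0.002,0.032,0],"yaw": 0},
])

```text
time_s: 2.98
tcp_pos: [0.5425, -0.2375, 0.1785]
eef_rot: [180.0, 0.0, -86.4]
contact_force: [-0.7, 0.1, -0.5]
gripper_width: 0.0198
gripper_force: 0.1
```

```bash
python3 - <<'E'
from h import *
c=cap("scene"); cv2.imwrite("pics/s2.png",cv2.resize(c["image"][90:290,150:450,::-1],None,fx=2.6,fy=2.6)); print(get_state()["contact_force"])
E
```

```text
[-0.32724784  0.44086835  0.19305729]
```

View pics/s2.png

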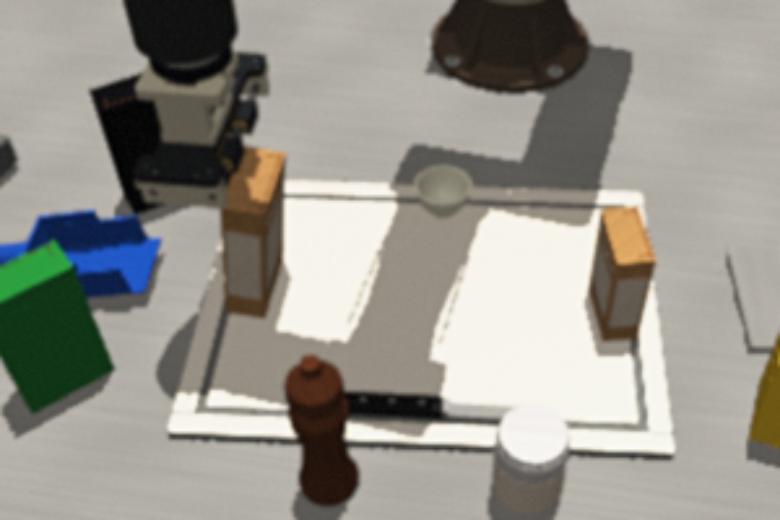

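The top edge has moved from column 203 to 223 while the foot stays at about column 230, so the carton is tipping cleanly. I'll push on until it falls, then pull back and rise.

Call:
apply_moves([
  {"dp": [0,0.004,0],"yaw": 0},
  {"dp": [0,0.008,0],"yaw": 0},
  {"dp": [-0.001,0.012,0],"yaw": 0},
  {"dp": [-0.001,0.016,0],"yaw": 0},
  {"dp": [-0.001,0.02,0],"yaw": 0},
  {"dp": [-0.001,0.024,0],"yaw": 0},
  {"dp": [-0.002,0.028,0],"yaw": 0},
  {"dp": [-0.002,0.028,0],"yaw": 0},
  {"dp": [-0.002,0.028,0],"yaw": 0},
  {"dp": [-0.002,0.028,0],"yaw": 0},
  {"dp": [-0.002,0.01,0],"yaw": 0},
  {"dp": [-0.002,-0.01,0.01],"yaw": 0},
  {"dp": [-0.002,-0.02,0.03],"yaw": 0},
  {"dp": [-0.002,-0.02,0.06],"yaw": 0},
  {"dp": [-0.002,-0.02,0.08],"yaw": 0},
  {"dp": [-0.002,-0.02,0.08],"yaw": 0},
])

```text
time_s: 4.37
tcp_pos: [0.5425, -0.2593, 0.2635]
eef_rot: [-179.6, -0.2, -86.4]
contact_force: [0.3, -0.1, 1.2]
gripper_width: 0.02
gripper_force: 0.0
```

```bash
python3 - <<'E'
from h import *
c=cap("scene"); cv2.imwrite("pics/s3.png",cv2.resize(c["image"][90:290,150:450,::-1],None,fx=2.6,fy=2.6)); print(get_state()["tcp_pos"])
E
```

```text
[ 0.54170784 -0.25863425  0.26110532]
```

View pics/s3.png

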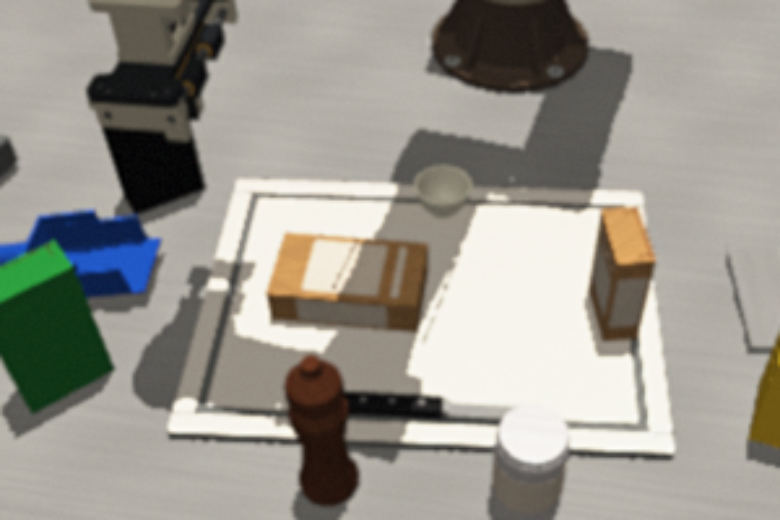

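The tall carton lies flat inside the groove at about (350,280) in the crop, and everything else is unmoved. Next I'll move over to the short one.

Call:
apply_moves([
  {"dp": [-0.002,0.015,0],"yaw": 1},
  {"dp": [-0.005,0.045,0],"yaw": 2},
  {"dp": [-0.008,0.08,0],"yaw": 3},
  {"dp": [-0.011,0.115,0],"yaw": 4},
  {"dp": [-0.014,0.15,0],"yaw": 5},
  {"dp": [-0.017,0.185,0],"yaw": 6},
  {"dp": [-0.02,0.22,0],"yaw": 7},
  {"dp": [-0.023,0.255,0],"yaw": 8},
  {"dp": [-0.027,0.29,0],"yaw": 9},
  {"dp": [-0.03,0.325,0],"yaw": 10},
  {"dp": [-0.034,0.36,0],"yaw": 11},
  {"dp": [-0.037,0.395,0],"yaw": 12},
  {"dp": [-0.04,0.43,0],"yaw": 12.4},
  {"dp": [-0.043,0.46,0],"yaw": 12.4},
  {"dp": [-0.045,0.485,0],"yaw": 12.4},
  {"dp": [-0.047,0.5,0],"yaw": 12.4},
  {"dp": [-0.047,0.5,0],"yaw": 12.4},
  {"dp": [-0.047,0.5,0],"yaw": 12.4},
])

```text
time_s: 5.92
tcp_pos: [0.4932, 0.2423, 0.2576]
eef_rot: [179.9, -0.0, -74.0]
contact_force: [-0.4, 0.1, 0.4]
gripper_width: 0.0197
gripper_force: 0.0
```

Call:
apply_moves([
  {"dp": [0,0,-0.02],"yaw": 0},
  {"dp": [0,0,-0.045],"yaw": 0},
  {"dp": [0,0,-0.07],"yaw": 0},
  {"dp": [0,0,-0.095],"yaw": 0},
  {"dp": [0,0,-0.11],"yaw": 0},
  {"dp": [0,0,-0.117],"yaw": 0},
  {"dp": [0,0,-0.117],"yaw": 0},
  {"dp": [0,0,-0.117],"yaw": 0},
  {"dp": [0.002,-0.008,-0.117],"yaw": 0},
  {"dp": [0.005,-0.016,-0.117],"yaw": 0},
  {"dp": [0.006,-0.02,-0.117],"yaw": 0},
  {"dp": [0.006,-0.02,-0.117],"yaw": 0},
])

```text
time_s: 6.92
tcp_pos: [0.5001, 0.2212, 0.1423]
eef_rot: [-179.9, 0.0, -74.1]
contact_force: [-0.7, -0.1, 0.2]
gripper_width: 0.0197
gripper_force: 0.0
```

```bash
python3 - <<'E'
from h import *
c=cap("scene"); cv2.imwrite("pics/s4.png",cv2.resize(c["image"][90:290,200:500,::-1],None,fx=2.6,fy=2.6)); print(get_state()["contact_force"])
E
```

```text
[ 0.13472749 -0.10041897 -0.44369956]
```

View pics/s4.png

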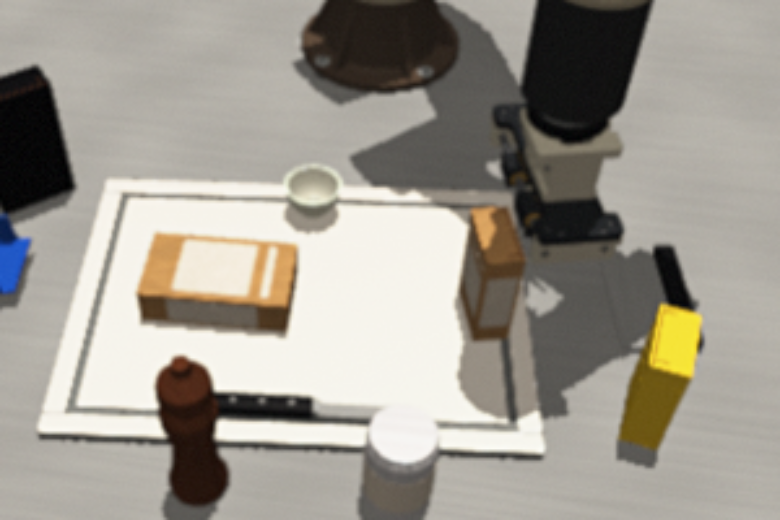

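The fingers stand just outside the short carton at about (525,210), clear of the yellow look-alike and the scraper. Now I'll push inwards.

Call:
apply_moves([
  {"dp": [0.001,-0.004,0],"yaw": 0},
  {"dp": [0.002,-0.008,0],"yaw": 0},
  {"dp": [0.0035,-0.012,0],"yaw": 0},
  {"dp": [0.0045,-0.016,0],"yaw": 0},
  {"dp": [0.0055,-0.02,0],"yaw": 0},
  {"dp": [0.007,-0.024,0],"yaw": 0},
  {"dp": [0.008,-0.028,0],"yaw": 0},
  {"dp": [0.009,-0.032,0],"yaw": 0},
])

```text
time_s: 7.63
tcp_pos: [0.5088, 0.1897, 0.1415]
eef_rot: [180.0, -0.0, -74.0]
contact_force: [0.2, 0.2, -0.1]
gripper_width: 0.0197
gripper_force: 0.2
```

```bash
python3 - <<'E'
from h import *
c=cap("scene"); cv2.imwrite("pics/s5.png",cv2.resize(c["image"][90:290,200:500,::-1],None,fx=2.6,fy=2.6)); print(get_state()["contact_force"])
E
```

```text
[ 0.68150666 -0.84059617 -0.12081607]
```

View pics/s5.png

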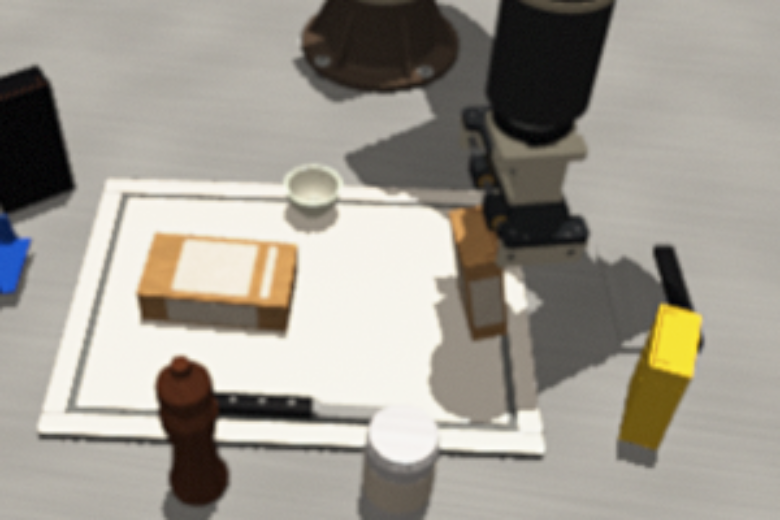

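The short carton is tipping inwards: its top moved from about column 472 to 452 and the foot edge stays near (485,335). I'll finish the push, then retreat.

Call:
apply_moves([
  {"dp": [0.001,-0.004,0],"yaw": 0},
  {"dp": [0.002,-0.008,0],"yaw": 0},
  {"dp": [0.0035,-0.012,0],"yaw": 0},
  {"dp": [0.0045,-0.016,0],"yaw": 0},
  {"dp": [0.0055,-0.02,0],"yaw": 0},
  {"dp": [0.007,-0.024,0],"yaw": 0},
  {"dp": [0.007,-0.024,0],"yaw": 0},
  {"dp": [0.007,-0.024,0],"yaw": 0},
  {"dp": [0.007,-0.024,0],"yaw": 0},
  {"dp": [0.003,-0.01,0],"yaw": 0},
  {"dp": [-0.003,0.01,0.01],"yaw": 0},
  {"dp": [-0.006,0.02,0.03],"yaw": 0},
  {"dp": [-0.006,0.02,0.06],"yaw": 0},
  {"dp": [-0.006,0.025,0.09],"yaw": 0},
  {"dp": [-0.006,0.035,0.11],"yaw": 0},
  {"dp": [-0.006,0.045,0.12],"yaw": 0},
  {"dp": [-0.006,0.045,0.12],"yaw": 0},
  {"dp": [-0.006,0.045,0.12],"yaw": 0},
])

```text
time_s: 9.18
tcp_pos: [0.5023, 0.2357, 0.261]
eef_rot: [180.0, 0.0, -74.0]
contact_force: [-1.1, 0.3, -0.9]
gripper_width: 0.0199
gripper_force: 0.0
```

```bash
python3 - <<'E'
from h import *
c=cap("scene"); cv2.imwrite("pics/s6.png",cv2.resize(c["image"][90:290,200:500,::-1],None,fx=2.6,fy=2.6)); print(get_state()["contact_force"])
W=world(c); hsv=cv2.cvtColor(c["image"],cv2.COLOR_RGB2HSV); a=np.radians(7.02); ex=np.array([np.cos(a),np.sin(a)]); ey=np.array([-ex[1],ex[0]])
for n,h,ys in(("tall",.058,(-.24,-.02)),("short",.053,(.02,.23))):
    q=(abs(W[...,2]-h)<.008)&(W[...,0]>.43)&(W[...,0]<.63)&(W[...,1]>ys[0])&(W[...,1]<ys[1])
    P=W[q]; B=(P[:,:2]-[.528,-.0244])@np.c_[ex,ey]*1000
    print(n,q.sum(),np.median(P[:,2]),cv2.minAreaRect(B.astype(np.float32)),B.min(0),B.max(0))
E
```

```text
[ 0.74719245  0.53832319 -0.36574871]
tall 1508 0.05993291135044515 ((-4.646507263183594, -89.09233093261719), (162.8458251953125, 100.15797424316406), 85.9880142211914) [ -57.9697561  -172.61337407] [49.78488983 -6.09750379]
short 1061 0.05494502351120632 ((19.621623992919922, 117.20329284667969), (85.55082702636719, 125.14096069335938), 8.910080909729004) [-31.61022938  49.76389943] [ 69.75724065 184.24587652]
```

View pics/s6.png

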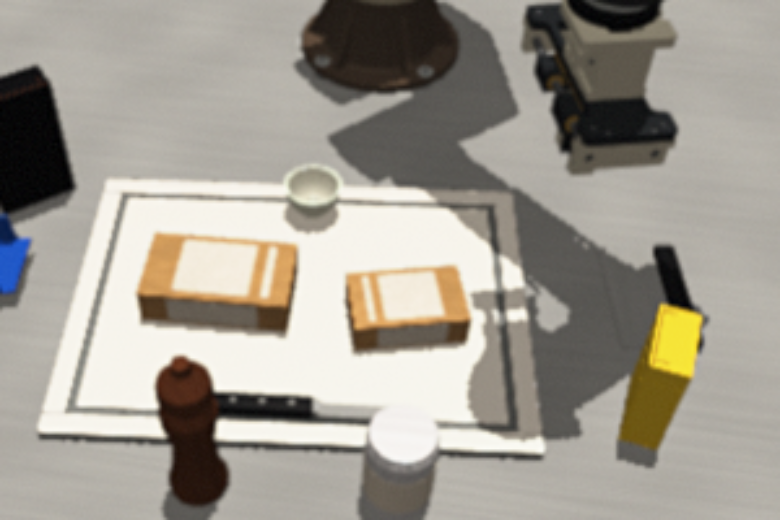

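Both cartons lie flat inside the groove, at about (218,280) and (408,305). Nothing else has moved, and the gripper is clear.

```bash
python3 -c "
from plant import r
print(r.close_job())"
```

```text
the job is handed in; nothing more can be done
None
```

Both cartons were tipped inwards and lie flat on the board inside the juice groove, nothing else moved in the final camera view, and the job is handed in at about 9 s of the 40 s limit.

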